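# Demould a cured epoxy puck with the ejector rod

## Task

Take the ejector rod from its grey rest, feel for the bore in the upright guide plate of the stand and push the rod through it to drive the seated epoxy puck out of the white mould into the catch behind. Feel and push slowly and gently, but fully home, until you feel the rod's collar come up firmly against the plate, and never ram it; then draw the rod out and lay it back on its rest as it lay before, without disturbing the other things on the bench.

Things in the scene. Friction and masses are not known exactly. Their poses are not given: they have to be found in the camera images.
- rod_handle (a point): Steel ejector rod, 0.22 kg, lying level on its grey rest. This point: middle of its dark square handle (20 x 20 mm, 70 long, flats level and upright), on the rod's axis, 42 mm above the bench; x along the rod to its tip, z up. The middle 45 mm of the handle is free for the fingers. Behind the handle a round cap 6 mm long.
- rod: The same rod, same origin and axes. Ahead of the handle a round collar (24 mm across, 35 to 41 mm ahead of the origin), then the round shaft: 12 mm across, 52 mm long, end chamfered 1 mm.
- rod_tip (a point): Centre of the tip of the rod's shaft, 93 mm ahead of the handle's middle.
- rest: Grey plastic rest, fixed for the episode: base 136 x 56 x 8 mm; two uprights: flat notches with 5 mm of play on each side under the shaft (67 mm along x from the origin) and under the handle's rear end (29 mm back). Origin on the bench under the place of the handle's middle, x towards the rod's tip, z up.
- rest_middle (a point): Where the handle's middle lies when the rod is on its rest, 42 mm above the bench; x towards the rod's tip.
- stand: Aluminium demoulding stand, fixed: plate 138 x 100 x 14 mm (x -20 to 118 mm) bearing the guide plate, the white mould and, beyond x = 47 mm, a catch (inside 65 x 88 mm, fence 26 mm above the plate). Origin on the bench; x is the direction the rod is pushed (away from the robot, from guide plate to catch), y left, z up.
- stand_mouth (a point): Nominal mouth of the ejector bore, 45 mm above the bench, axes of the stand. Bore: round, 14 mm, chamfer 1 mm, through an upright guide plate 12 mm thick, 74 wide, top 76 mm above the bench, facing -x. The plate is clamped square to the stand but shifted from here: up to 9 mm along y, up to 4 mm along x, either way. The shift is NOT measured: find it by feel or sight. Height is exact.
- stand_hole_end (a point): 23 mm past the nominal mouth: where the rod meets the back of the seated puck, through a wide (33 mm) opening in the white mould, which is not shifted. Mould: round cup, 59 mm outside, open towards +x, ending 47 mm past the nominal mouth. Two spring grips hold the puck's sides by friction, roughly 6 to 13 N, for its first 15 mm or so of travel.
- stand_stop (a point): 52 mm past the nominal mouth: place of the rod's tip when its collar comes up against the guide plate, give or take the plate's 4 mm shift along x. The puck has dropped out by then. The plate is hard: come up to it, at the mouth and here, at 20 mm/s or so, and stop here when the collar bears with 10 to 20 N; over 45 N, impact included, is ramming.
- puck: Cured epoxy puck, brown, 40 mm across, 22 thick, about 60 g, seated in the mould with its axis level; origin at the centre of its underside, which faces the ejector hole; its z points out along the stand's x.
- puck_centre (a point): Centre of the puck. Seated, about 44 mm above the bench; out, it lies or stands in the catch, 25 to 35 mm above the bench.
- jar: Bystander: white jar with lid, 66 mm across, 76 mm high, origin at its underside.
- vial_a: Bystander: small vial with blue cap, 28 mm across, 66 mm high, origin at its underside.
- weight: Bystander: brass weight, 31 mm across, 47 mm high, origin at its underside.
Not all that is in view belongs to the job. Leave any blue look-alike of the rod alone.

How it is judged:
On the way, in this order (a step that is already met when the one before it is completed fails the run):
1. the rod, through the hole, bears on the back of the puck (contact force between rod and puck above 1.5 N and z of rod_tip in the frame of puck below 0.004 m and x of rod_tip in the frame of stand above 0.015 m and distance between rod_tip and puck_centre below 0.022 m), for 0.05 s.
2. the rod's collar bears on the guide plate, the rod fully home (contact force between rod and stand above 6 N and x of rod_tip in the frame of stand above 0.044 m), for 0.02 s.
At the end, for the whole second after the job is handed in: The puck rests in the stand's catch, out of the mould (its centre below 40 mm over the bench and inside the fence), and the rod lies still on its rest, its handle's middle within 15 mm of its place and its axis within 7 degrees of the rest's (z of puck_centre in the frame of stand between 0.015 and 0.04 m and x of puck_centre in the frame of stand between 0.04 and 0.112 m and y of puck_centre in the frame of stand between -0.043 and 0.043 m and linear speed of each of puck, rod below 0.02 m/s and distance between rod_handle and rest_middle below 0.015 m and angle between the x axis of rod_handle and the x axis of rest_middle, either way round below 0.12 rad); the robot touches nothing.
It fails at once if the rod presses the stand, its guide plate or the mould with more than 45 N (contact force between rod and stand above 45 N).
It fails at once if the rod presses the puck with more than 45 N (contact force between rod and puck above 45 N).
It fails at once if a finger touches the puck (contact force between the fingers and puck above 0.5 N).
It fails at once if the jar, the vial or the brass weight is disturbed (moved over 20 mm) (distance of any of jar, vial_a, weight from where it was at the start of the episode above 0.02 m).
It also fails if it takes over 58 s, if anything falls off the work surface, if the arm or the gripper's body presses on something with over 40 N, if the wrist force passes 120 N, or if a joint passes its speed limit or range.

## Robot

A 7-joint arm with a two-finger parallel gripper is mounted at the origin on a cart in front of the work surface, level with it; the furniture and walls round the work are solid. World frame = base frame: x ahead of the robot, y to its left, z up, the work surface at z = 0. Lengths are in m, angles in rad, forces in N, time in s.
With the tool pointing down it reaches from about 0.425 to 0.925 m from the base axis. Payload 6.8 kg.
Tool frame: the origin (TCP) lies on the centre line of the jaws, within the pads' length; the fingertips stand 14 mm ahead of it and the grasp point (between the pads) lies 5 mm behind it; y points along the fingers, x is the direction in which the jaws open and shut, and the axes are right-handed (so a half turn about y gives the same grasp; the last joint's range is limited). The gripper opens to 85 mm and grips with 20 to 120 N. Pads are 22 mm wide; open, the fingers measure 114 mm over their backs; the gripper's body (76 mm by 85 mm) begins 54 mm behind the grasp point. The pads swing forward as they close: fully open they stand 13 mm farther back than shut.
Start: joints at [1.215, 0.477, 0.022, 1.555, -0.011, 1.109, -0.083], TCP at [0.166, -0.654, 0.245] pointing down, gripper open.
Joint ranges: [-2.96, 2.96], [-0.34, 2.1], [-1.41, 1.46], [0.24, 2.44], [-1.37, 4.51], [0.17, 1.92], [-2.96, 2.96]. Speed limits (rad/s): [2.39, 2.39, 3.14, 3.14, 3.14, 3.14, 3.14].

## Interface

Orientations are given as a rotation vector (axis times angle).
In Python, from bench import get_obs, vision, ticket gives the robot as it stands. The module is installed in compiled form; this text tells all that it offers.
- The arm moves only by the tool jog_arm, never from a script. Its argument "motion" is a list of rows, each an object of numbers: "gripper": the finger opening in mm, from 0 to 85.4; "tx", "ty", "tz": the shift along the tool's x, y, z in mm; "ax", "ay", "az": the turn, a rotation vector about the tool's x, y, z in rad. In form: [{"gripper": .., "tx": .., "ty": .., "tz": .., "ax": .., "ay": .., "az": ..}, ...]. A call has 1 to 12 rows; each row shifts and turns the commanded pose from where the row before left it, along the tool's axes as they then stand; what a row does not reach is not made up. A row lasts 1/10 s, in which the tool goes at most 50 mm and 8.59 degrees, less where a joint would pass 70% of its speed; a pose out of reach is approached as far as the arm can. A call is refused whole if a number of a shift passes 50 or a number of a turn 0.15, either way. A call with a gripper value outside its range is refused whole. The fingers move at their own pace and stop on an object; "newtons" is the grip in N (left out, the last holds). Time passes only in rows, so rows that do not move let the fingers close. It gives the time, the measured TCP pose, the force and the opening at its end, in the units of the state.
- get_obs(): the state, without advancing time (a new reading comes with each control period).
- vision.grab_frame(name): name is "side" or "top"; returns the picture (420x560x3 uint8, red, green, blue); there is no depth.
- vision.get_calibration(name): a dict with "camera_matrix" (3x3 intrinsics, pixels), "world_from_camera" (4x4, takes a point from camera to world coordinates). Camera axes: x right, y down, z forward; pixel columns grow to the right and rows downward; lengths in m; the calibration is good to about 2 mm. A picture is of the moment at which its call begins. get_calibration takes no time and is no camera call.
- ticket.hand_in(): hands the job in, once; it reports no verdict.
The state is a dict: "clock": time; "joints": joint angles; "qvel": joint speeds; "tau": joint torques, N m; "tcp_pos": TCP position; "orientation": TCP orientation; "contact_force": force on the tool from outside, world axes, zero at the start; "moment": the same for the moment, N m; "grip_width": finger opening in m.
Only numpy, scipy, OpenCV 4.12 (cv2) and the standard library are available. Lean on these libraries where they do the work, as an engineer would, in place of code of your own. Each camera call takes 0.05 s, during which the arm holds its last target.

## Working session

There is one attempt and no reset: what is moved stays moved. The work goes in short steps, Python scripts to look and compute and a tool call to move; the robot and the scene stay as the last step left them, time stands still between calls to the robot, and variables do not carry over. Pictures are saved under pics/ and viewed, and the job is handed in when it is done.

Besides the shell and the picture viewer there is one more tool, called after "Emit:" as name(argument=value, ...) on one line, values as JSON. jog_arm: Moves the arm, as the interface text tells. Its arguments: {"type":"object","properties":{"motion":{"type":"array"},"newtons":{"type":"number"}},"required":["motion"]}

```bash
mkdir -p pics; python3 - <<'E'
from bench import get_obs, vision
import cv2, numpy as np
o=get_obs()
for k,v in o.items(): print(k,np.round(v,4))
for n in ("side","top"):
    im=vision.grab_frame(n); cv2.imwrite(f"pics/{n}0.png",cv2.cvtColor(im,cv2.COLOR_RGB2BGR))
    c=vision.get_calibration(n); print(n,np.round(c["camera_matrix"],2).tolist(),np.round(c["world_from_camera"],4).tolist())
E
```

```text
clock 0.0
joints [ 1.2148  0.4778  0.0223  1.5564 -0.0115  1.1093 -0.0831]
qvel [-0.0008 -0.0001  0.0008 -0.0012  0.0008 -0.      0.0005]
tau [ 4.00000e-04 -5.96453e+01  1.60780e+00 -2.81193e+01  1.24000e-02
  9.40000e-03 -0.00000e+00]
tcp_pos [ 0.1654 -0.6538  0.2443]
orientation [-1.3153  1.0258 -1.0233]
contact_force [ 0.667  -0.0288  0.4198]
moment [-0.0118 -0.0267 -0.0219]
grip_width 0.0852
side [[543.61, 0.0, 267.34], [0.0, 543.61, 208.43], [0.0, 0.0, 1.0]] [[0.9876, -0.1009, 0.1201, 0.3846], [-0.1556, -0.5347, 0.8306, -0.5163], [-0.0196, -0.839, -0.5438, 0.6235], [0.0, 0.0, 0.0, 1.0]]
top [[476.75, 0.0, 272.41], [0.0, 476.75, 207.9], [0.0, 0.0, 1.0]] [[-0.0218, -0.9976, 0.0653, 0.4369], [-0.9997, 0.0213, -0.0095, 0.3405], [0.008, -0.0655, -0.9978, 1.1723], [0.0, 0.0, 0.0, 1.0]]
```

View pics/side0.png

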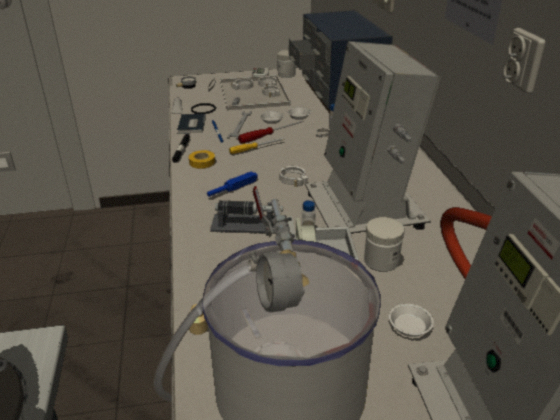

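View pics/top0.png

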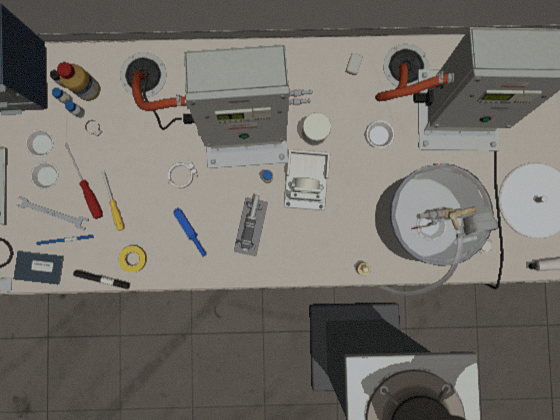

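```bash
python3 - <<'E'
import cv2
im=cv2.imread("pics/top0.png"); c=im[140:265,225:345]; cv2.imwrite("pics/topz.png",cv2.resize(c,None,fx=4.8,fy=4.8,interpolation=cv2.INTER_CUBIC))
im=cv2.imread("pics/side0.png"); c=im[170:290,190:350]; c=cv2.convertScaleAbs(c,alpha=1.5); cv2.imwrite("pics/sidez.png",cv2.resize(c,None,fx=5,fy=5,interpolation=cv2.INTER_CUBIC))
E
```

```text
(no output)
```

View pics/topz.png

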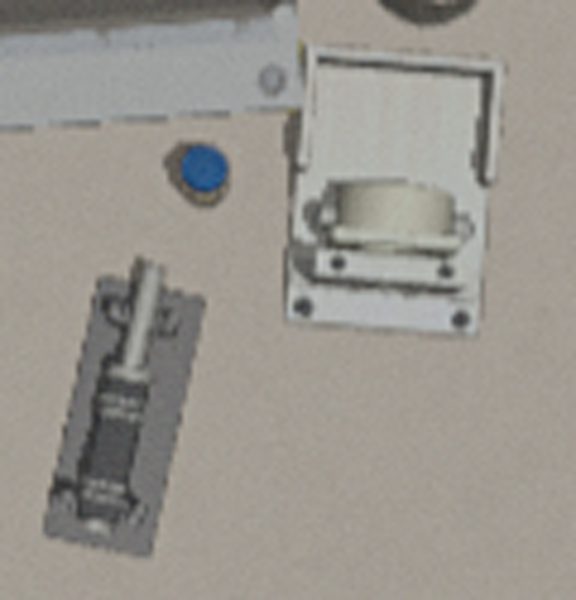

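View pics/sidez.png

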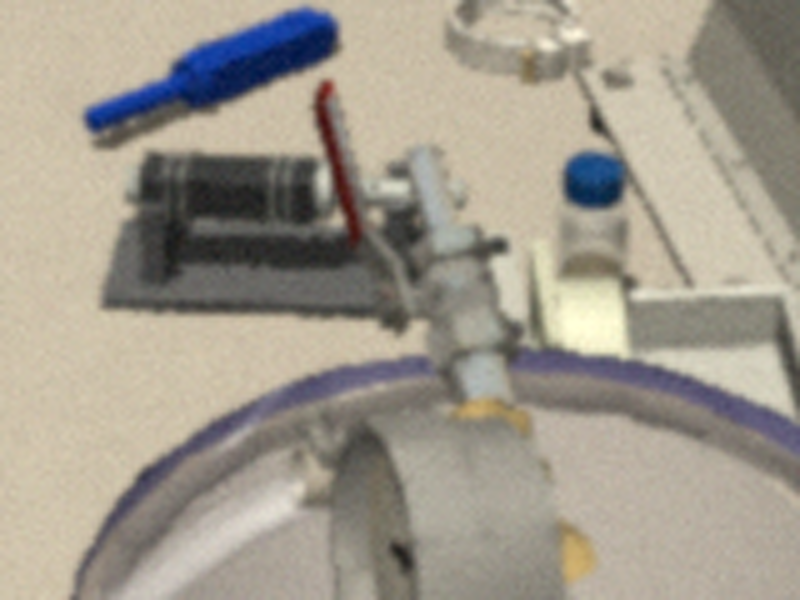

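```bash
python3 - <<'E'
import cv2
im=cv2.imread("pics/top0.png"); im=cv2.convertScaleAbs(im,alpha=1.3)
def crop(n,x0,y0,w,h,f):
    c=cv2.resize(im[y0:y0+h,x0:x0+w],None,fx=f,fy=f,interpolation=cv2.INTER_CUBIC)
    for i in range(0,w,5):
        cv2.putText(c,str(x0+i),(i*f,10),0,0.35,(0,0,255)); cv2.line(c,(i*f,12),(i*f,18),(0,0,255))
    for i in range(0,h,5):
        cv2.putText(c,str(y0+i),(0,i*f+4),0,0.35,(0,0,255)); cv2.line(c,(22,i*f),(28,i*f),(0,0,255))
    cv2.imwrite(n,c)
crop("pics/z_stand.png",278,145,55,70,8)
crop("pics/z_rest.png",228,188,50,72,8)
E
```

```text
(no output)
```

View pics/z_stand.png

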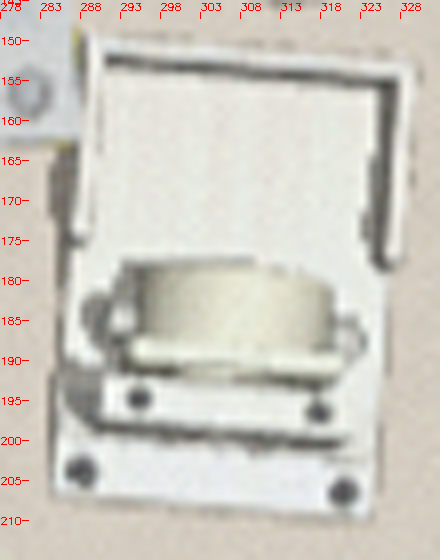

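View pics/z_rest.png

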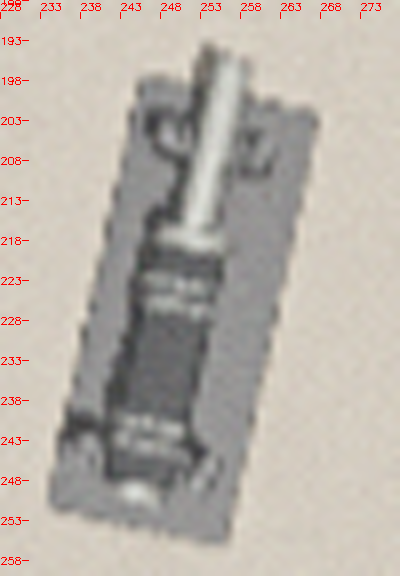

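```bash
cat > h.py <<'E'
import numpy as np, cv2
from bench import vision, get_obs
def ray(n,uv):
    c=vision.get_calibration(n);K=c["camera_matrix"];T=np.array(c["world_from_camera"])
    d=np.linalg.inv(K)@np.array([uv[0],uv[1],1.]);return T[:3,3],T[:3,:3]@d
def at(n,uv,z):
    o,d=ray(n,uv);return o+d*(z-o[2])/d[2]
def proj(n,p):
    c=vision.get_calibration(n);K=np.array(c["camera_matrix"]);T=np.array(c["world_from_camera"])
    q=T[:3,:3].T@(np.array(p)-T[:3,3]);q=K@q;return q[:2]/q[2]
E
python3 - <<'E'
import cv2,numpy as np
from h import *
im=np.mean([vision.grab_frame("top").astype(float) for _ in range(4)],0)
np.save("top_avg.npy",im)
g=im[:,:,::-1]
f=16;x0,y0,w,h=282,186,44,28
c=np.clip((g[y0:y0+h,x0:x0+w]-90)*255/(230-90),0,255).astype(np.uint8)
print(g[y0:y0+h,x0:x0+w].max())
c=cv2.resize(c,None,fx=f,fy=f,interpolation=cv2.INTER_CUBIC)
for i in range(0,w,4):
    cv2.putText(c,str(x0+i),(i*f,10),0,0.35,(0,0,255)); cv2.line(c,(i*f,12),(i*f,18),(0,0,255))
for i in range(0,h,4):
    cv2.putText(c,str(y0+i),(0,i*f+4),0,0.35,(0,0,255))
cv2.imwrite("pics/z_gp.png",c)
E
```

```text
189.25
```

View pics/z_gp.png

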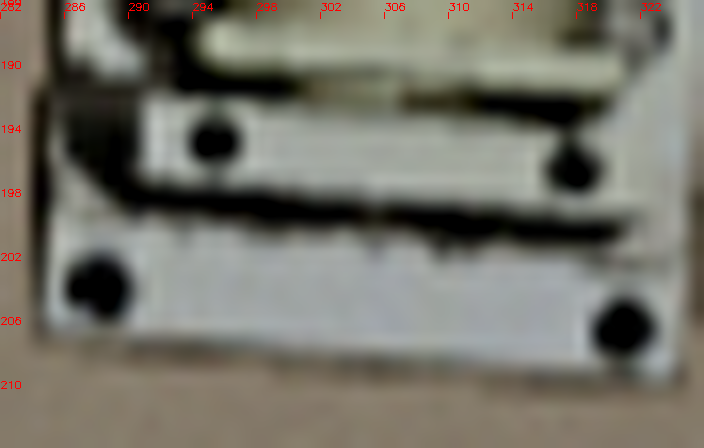

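```bash
python3 - <<'E'
from h import *
P=lambda uv,z:at("top",uv,z)
a=P((284,206.3),.014);b=P((324.2,209.1),.014)
s1=P((287.7,203.4),.014);s2=P((320.4,206.1),.014)
f1=P((288.6,149.7),.040);f2=P((329.5,152.7),.040)
g1=P((294.95,194.4),.076);g2=P((317.4,195.9),.076)
for n,p,q in(("base",a,b),("screw",s1,s2),("fence",f1,f2),("gp",g1,g2)):
    d=p-q; print(n,np.round((p+q)/2,4),"len",np.linalg.norm(d).round(4),"yaw",np.arctan2(-d[0],d[1]).round(4))
# rod: zoom8 coords => pix
Z=lambda X,Y:(228+(X+.5)/8-.5,188+(Y+.5)/8-.5)
for n,uv,z in(("tip",Z(228,48),.042),("cap end",Z(138,500),.042),("collar c",Z(195,240),.042),
   ("rest FL",Z(137,78),.008),("FR",Z(318,112),.008),("BR",Z(228,543),.008),("BL",Z(50,505),.008)):
    print(n,np.round(P(uv,z),4))
E
```

```text
base [0.5115 0.2523 0.014 ] len 0.0982 yaw -0.091
screw [0.5187 0.2523 0.014 ] len 0.08 yaw -0.1038
fence [0.6455 0.2389 0.04  ] len 0.0985 yaw -0.0943
gp [0.5365 0.2515 0.076 ] len 0.052 yaw -0.0881
tip [0.5459 0.368  0.042 ]
cap end [0.4125 0.3971 0.042 ]
collar c [0.4889 0.3789 0.042 ]
rest FL [0.5405 0.3968 0.008 ]
FR [0.5289 0.3416 0.008 ]
BR [0.3981 0.3717 0.008 ]
BL [0.4108 0.4256 0.008 ]
```

```bash
python3 - <<'E'
from h import *
from scipy.spatial.transform import Rotation as R
def tri(a,b):
    o1,d1=ray("top",a);o2,d2=ray("side",b)
    A=np.stack([d1,-d2],1);s=np.linalg.lstsq(A,o2-o1,rcond=None)[0]
    p,q=o1+s[0]*d1,o2+s[1]*d2;return np.round((p+q)/2,3),np.linalg.norm(p-q).round(3)
print("rim",tri((443,215),(291,290)))
print("clamp thing",tri((470,215),(278,280)), tri((430,214),(282,215)))
print("vial",np.round(at("top",(267,175),.066),3), "jar",np.round(at("top",(315,128),.076),3),"weight",np.round(at("top",(363,268),.047),3))
o=get_obs();print(R.from_rotvec(o["orientation"]).as_matrix().round(3),o["clock"])
E
python3 - <<'E'
import cv2
im=cv2.imread("pics/top0.png"); cv2.imwrite("pics/b.png",cv2.resize(im[140:310,350:520],None,fx=3.4,fy=3.4,interpolation=2))
im=cv2.imread("pics/side0.png"); cv2.imwrite("pics/b2.png",cv2.resize(im[180:420,150:400],None,fx=2.4,fy=2.4,interpolation=2))
E
```

```text
rim (array([ 0.481, -0.025,  0.18 ]), np.float64(0.003))
clamp thing (array([ 0.468, -0.06 ,  0.229]), np.float64(0.015)) (array([0.48 , 0.028, 0.256]), np.float64(0.003))
vial [0.587 0.341 0.066] jar [0.693 0.227 0.076] weight [0.364 0.12  0.047]
[[ 0.245 -0.     0.969]
 [-0.969  0.001  0.245]
 [-0.001 -1.    -0.   ]] 0.3
```

View pics/b.png

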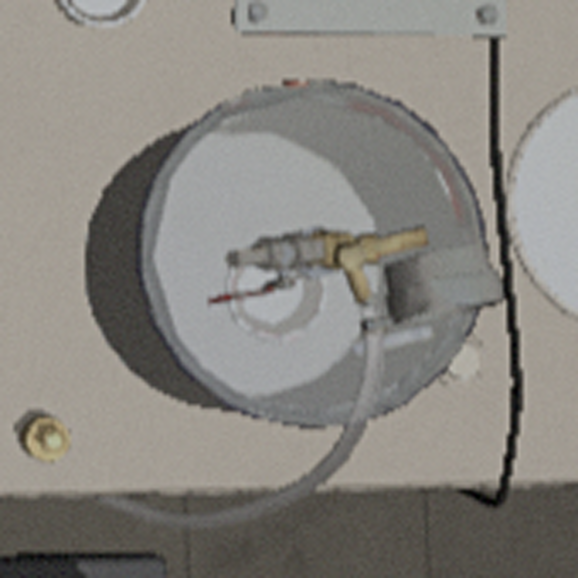

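View pics/b2.png

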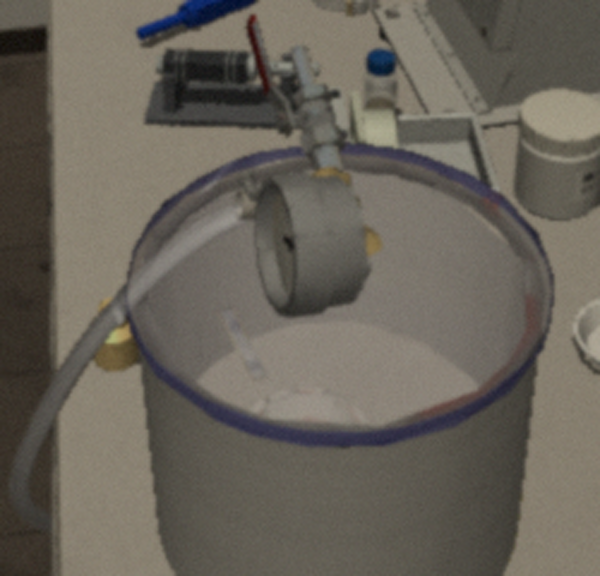

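Emit:
jog_arm(motion=[{"gripper":85,"ty":-45,"tx":-20},{"ty":-45,"tx":-20},{"ty":-45,"tx":-20},{"ty":-45,"tx":-20},{"tz":47.4,"tx":-1.9,"ay":-0.08},{"tz":47.4,"tx":-1.9,"ay":-0.08},{"tz":47.4,"tx":-1.9,"ay":-0.08},{"tz":47.4,"tx":-1.9,"ay":-0.08},{"tz":47.4,"tx":-1.9,"ay":-0.08},{"tz":47.4,"tx":-1.9,"ay":-0.08}])

```text
schema error: expected keys gripper, tx, ty, tz, ax, ay, az
```

Emit:
jog_arm(motion=[{"gripper":85,"tx":-20,"ty":-45,"tz":0,"ax":0,"ay":0,"az":0},{"gripper":85,"tx":-20,"ty":-45,"tz":0,"ax":0,"ay":0,"az":0},{"gripper":85,"tx":-20,"ty":-45,"tz":0,"ax":0,"ay":0,"az":0},{"gripper":85,"tx":-20,"ty":-45,"tz":0,"ax":0,"ay":0,"az":0},{"gripper":85,"tx":-1.9,"ty":0,"tz":47.4,"ax":0,"ay":-0.08,"az":0},{"gripper":85,"tx":-1.9,"ty":0,"tz":47.4,"ax":0,"ay":-0.08,"az":0},{"gripper":85,"tx":-1.9,"ty":0,"tz":47.4,"ax":0,"ay":-0.08,"az":0},{"gripper":85,"tx":-1.9,"ty":0,"tz":47.4,"ax":0,"ay":-0.08,"az":0}])

```text
clock: 1.1
tcp_pos: [0.321, -0.501, 0.4254]
orientation: [-1.427, 0.779, -0.78]
contact_force: [0.9, -0.8, -0.5]
grip_width: 0.0848
```

Emit:
jog_arm(motion=[{"gripper":85,"tx":-1.9,"ty":0,"tz":47.4,"ax":0,"ay":-0.08,"az":0},{"gripper":85,"tx":-1.9,"ty":0,"tz":47.4,"ax":0,"ay":-0.08,"az":0},{"gripper":85,"tx":-1.9,"ty":0,"tz":47.4,"ax":0,"ay":-0.08,"az":0},{"gripper":85,"tx":-1.9,"ty":0,"tz":47.4,"ax":0,"ay":-0.08,"az":0},{"gripper":85,"tx":-1.9,"ty":0,"tz":47.4,"ax":0,"ay":-0.08,"az":0},{"gripper":85,"tx":-1.9,"ty":0,"tz":47.4,"ax":0,"ay":-0.08,"az":0},{"gripper":85,"tx":-1.9,"ty":0,"tz":47.4,"ax":0,"ay":-0.08,"az":0},{"gripper":85,"tx":-1.9,"ty":0,"tz":47.4,"ax":0,"ay":-0.08,"az":0},{"gripper":85,"tx":-1.9,"ty":0,"tz":47.4,"ax":0,"ay":-0.08,"az":0},{"gripper":85,"tx":-1.9,"ty":0,"tz":47.4,"ax":0,"ay":-0.08,"az":0},{"gripper":85,"tx":-1.9,"ty":0,"tz":47.4,"ax":0,"ay":-0.08,"az":0},{"gripper":85,"tx":-1.9,"ty":0,"tz":47.4,"ax":0,"ay":-0.08,"az":0}])

```text
clock: 2.3
tcp_pos: [0.5932, -0.0256, 0.4252]
orientation: [-1.571, 0.031, -0.031]
contact_force: [0.8, 0.7, 0.3]
grip_width: 0.0851
```

Emit:
jog_arm(motion=[{"gripper":85,"tx":-1.9,"ty":0,"tz":47.4,"ax":0,"ay":-0.12,"az":0},{"gripper":85,"tx":-1.9,"ty":0,"tz":47.4,"ax":0,"ay":-0.12,"az":0},{"gripper":85,"tx":-1.9,"ty":0,"tz":47.4,"ax":0,"ay":-0.12,"az":0},{"gripper":85,"tx":-1.9,"ty":0,"tz":47.4,"ax":0,"ay":-0.12,"az":0},{"gripper":85,"tx":0,"ty":0,"tz":45,"ax":0,"ay":-0.12,"az":0},{"gripper":85,"tx":0,"ty":0,"tz":40,"ax":0,"ay":-0.12,"az":0},{"gripper":85,"tx":0,"ty":0,"tz":30,"ax":0,"ay":-0.12,"az":0},{"gripper":85,"tx":0,"ty":0,"tz":0,"ax":0,"ay":0,"az":0}])

```text
clock: 3.1
tcp_pos: [0.4972, 0.2607, 0.426]
orientation: [-1.475, -0.632, 0.631]
contact_force: [-0.1, 0.3, 0.8]
grip_width: 0.0849
```

```bash
cat >> h.py <<'E'
from scipy.spatial.transform import Rotation as R
def plan(p,rodyaw):
    o=get_obs();M=R.from_rotvec(o["orientation"]).as_matrix()
    X=np.array([np.cos(rodyaw),np.sin(rodyaw),0]);T=np.stack([np.cross([0,0,-1],-X),[0,0,-1],-X],1)
    print("t",np.round(o["clock"],2),"dmm now-frame",np.round(1000*M.T@(np.array(p)-o["tcp_pos"]),1),"turn",np.round(R.from_matrix(M.T@T).as_rotvec(),4),
      "dmm final-frame",np.round(1000*T.T@(np.array(p)-o["tcp_pos"]),1),"F",np.round(o["contact_force"],1),"w",np.round(o["grip_width"],4),"pos",np.round(o["tcp_pos"],4))
E
python3 -c "
from h import *
plan([.4535,.388,.037],-.218)"
```

```text
t 3.1 dmm now-frame [ 61.4 389.2 119. ] turn [-0.0009 -0.5443  0.0015] dmm final-frame [114.8 389.   70.2] F [-0.1  0.3  0.8] w 0.0849 pos [0.4972 0.2607 0.426 ]
```

Emit:
jog_arm(motion=[{"gripper":85,"tx":0,"ty":30,"tz":0,"ax":0,"ay":-0.136,"az":0},{"gripper":85,"tx":0,"ty":30,"tz":0,"ax":0,"ay":-0.136,"az":0},{"gripper":85,"tx":0,"ty":30,"tz":0,"ax":0,"ay":-0.136,"az":0},{"gripper":85,"tx":0,"ty":30,"tz":0,"ax":0,"ay":-0.136,"az":0},{"gripper":85,"tx":23,"ty":40,"tz":14,"ax":0,"ay":0,"az":0},{"gripper":85,"tx":23,"ty":40,"tz":14,"ax":0,"ay":0,"az":0},{"gripper":85,"tx":23,"ty":40,"tz":14,"ax":0,"ay":0,"az":0},{"gripper":85,"tx":23,"ty":40,"tz":14,"ax":0,"ay":0,"az":0},{"gripper":85,"tx":23,"ty":30,"tz":14,"ax":0,"ay":0,"az":0},{"gripper":85,"tx":0,"ty":0,"tz":0,"ax":0,"ay":0,"az":0},{"gripper":85,"tx":0,"ty":0,"tz":0,"ax":0,"ay":0,"az":0}])

```text
clock: 4.2
tcp_pos: [0.459, 0.3835, 0.1146]
orientation: [-1.31, -1.037, 1.04]
contact_force: [0.8, -0.3, 0.6]
grip_width: 0.0848
```

```bash
python3 - <<'E'
from h import *
plan([.4535,.388,.037],-.218)
im=vision.grab_frame("top")[:,:,::-1]
c=cv2.resize(im[150:270,215:335],None,fx=5,fy=5,interpolation=2);cv2.imwrite("pics/t1.png",c)
im=vision.grab_frame("side")[:,:,::-1]
c=cv2.resize(im[130:270,180:340],None,fx=4,fy=4,interpolation=2);cv2.imwrite("pics/s1.png",c)
E
```

```text
t 4.2 dmm now-frame [ 3.2 77.6  6.3] turn [-0.0007 -0.0119 -0.0014] dmm final-frame [ 3.2 77.6  6.4] F [ 0.8 -0.3  0.6] w 0.0848 pos [0.459  0.3835 0.1146]
```

View pics/t1.png

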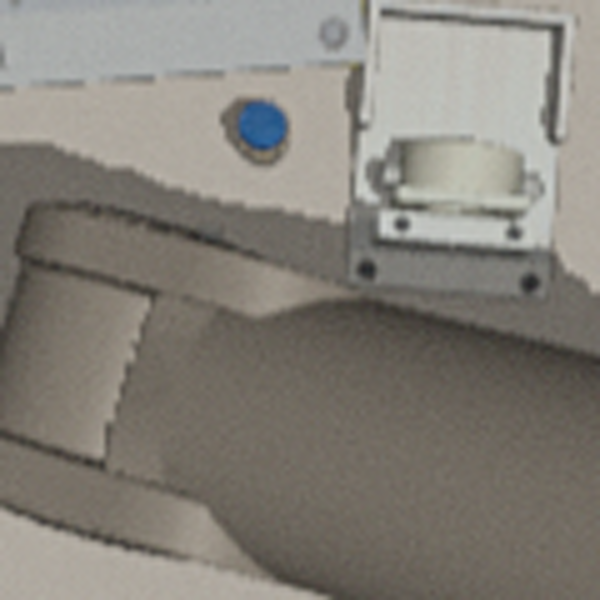

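View pics/s1.png

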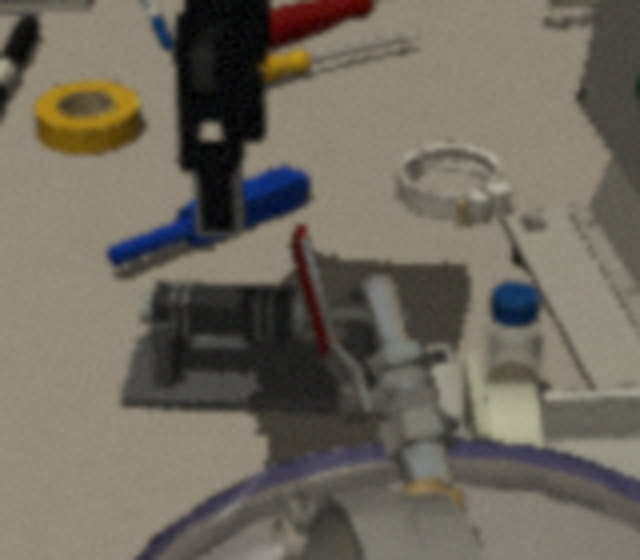

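Emit:
jog_arm(motion=[{"gripper":85,"tx":3.2,"ty":10,"tz":6,"ax":0,"ay":-0.012,"az":0},{"gripper":85,"tx":0,"ty":20,"tz":0,"ax":0,"ay":0,"az":0},{"gripper":85,"tx":0,"ty":20,"tz":0,"ax":0,"ay":0,"az":0},{"gripper":85,"tx":0,"ty":16,"tz":0,"ax":0,"ay":0,"az":0},{"gripper":85,"tx":0,"ty":10,"tz":0,"ax":0,"ay":0,"az":0},{"gripper":85,"tx":0,"ty":0,"tz":0,"ax":0,"ay":0,"az":0},{"gripper":85,"tx":0,"ty":0,"tz":0,"ax":0,"ay":0,"az":0}])

```text
clock: 5.0
tcp_pos: [0.4541, 0.3886, 0.0397]
orientation: [-1.304, -1.048, 1.047]
contact_force: [0.5, 0.3, 0.4]
grip_width: 0.0851
```

```bash
python3 - <<'E'
from h import *
plan([.4535,.388,.037],-.218)
im=vision.grab_frame("side")[:,:,::-1]
c=cv2.resize(im[130:270,180:340],None,fx=4,fy=4,interpolation=2);cv2.imwrite("pics/s2.png",cv2.convertScaleAbs(c,alpha=1.5))
E
```

```text
t 5.0 dmm now-frame [-0.7  2.7  0.4] turn [0.0003 0.0001 0.0006] dmm final-frame [-0.7  2.7  0.4] F [0.5 0.3 0.4] w 0.0851 pos [0.4541 0.3886 0.0397]
```

View pics/s2.png

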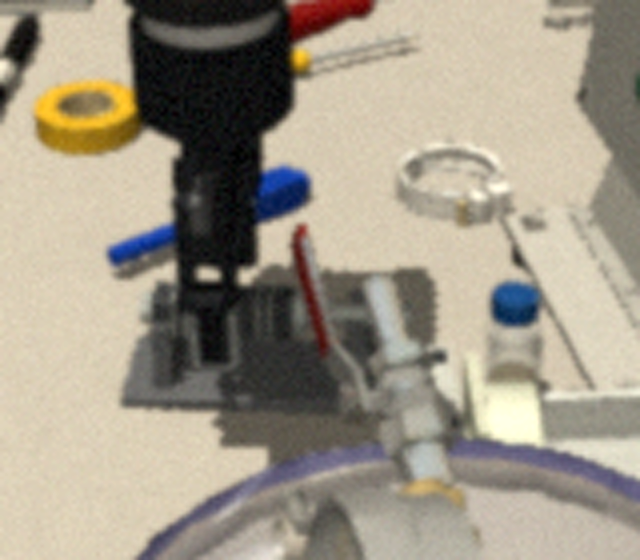

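```bash
python3 - <<'E'
from h import *
f=lambda p:(np.array(proj("side",p))-[180,130])*4
h=np.array([.4535,.388,.042]);l=np.array([.2165,.976,0]);x=np.array([.976,-.2165,0])
print(f(h),f(h+x*.093),f(h-x*.041),f(h-l*.052), f(h-l*.052+[0,0,-.015]))
E
```

```text
[225.52002649 308.29916005] [413.42620059 311.52897732] [143.32431675 306.8863426 ] [213.51808925 367.63901439] [215.19869032 393.52193432]
```

Emit:
jog_arm(motion=[{"gripper":60,"tx":-0.7,"ty":2.5,"tz":0,"ax":0,"ay":0,"az":0},{"gripper":40,"tx":0,"ty":0,"tz":0,"ax":0,"ay":0,"az":0},{"gripper":25,"tx":0,"ty":0,"tz":0,"ax":0,"ay":0,"az":0},{"gripper":0,"tx":0,"ty":0,"tz":0,"ax":0,"ay":0,"az":0},{"gripper":0,"tx":0,"ty":0,"tz":0,"ax":0,"ay":0,"az":0},{"gripper":0,"tx":0,"ty":0,"tz":0,"ax":0,"ay":0,"az":0},{"gripper":0,"tx":0,"ty":0,"tz":0,"ax":0,"ay":0,"az":0}], newtons=90)

```text
clock: 5.75
tcp_pos: [0.4539, 0.3879, 0.0372]
orientation: [-1.304, -1.048, 1.047]
contact_force: [-0.9, -0.0, 5.4]
grip_width: 0.0189
```

```bash
python3 - <<'E'
from h import *
plan([.4535,.388,.037],-.218); print(get_obs()["moment"])
E
```

```text
t 5.75 dmm now-frame [-0.   0.2  0.4] turn [0.0004 0.0002 0.0005] dmm final-frame [-0.   0.2  0.4] F [-0.9 -0.   5.4] w 0.0189 pos [0.4539 0.3879 0.0372]
[-0.04910691  0.08582446  0.00040061]
```

Emit:
jog_arm(motion=[{"gripper":0,"tx":0,"ty":-5,"tz":0,"ax":0,"ay":0,"az":0},{"gripper":0,"tx":0,"ty":-10,"tz":0,"ax":0,"ay":0,"az":0},{"gripper":0,"tx":0,"ty":-15,"tz":0,"ax":0,"ay":0,"az":0},{"gripper":0,"tx":0,"ty":-15,"tz":0,"ax":0,"ay":0,"az":0},{"gripper":0,"tx":0,"ty":0,"tz":0,"ax":0,"ay":0,"az":0}])

```text
clock: 6.25
tcp_pos: [0.4548, 0.3891, 0.0848]
orientation: [-1.304, -1.051, 1.043]
contact_force: [1.0, 0.6, -1.6]
grip_width: 0.0188
```

```bash
python3 - <<'E'
from h import *
plan([.4180,.2630,.0802],-.097); print(get_obs()["moment"])
E
```

```text
t 6.25 dmm now-frame [-131.1    4.1    8.7] turn [ 0.0028 -0.121   0.0037] dmm final-frame [-129.1    4.6   24.4] F [ 1.   0.6 -1.6] w 0.0188 pos [0.4548 0.3891 0.0848]
[ 0.01050307 -0.01937046  0.02085116]
```

Emit:
jog_arm(motion=[{"gripper":0,"tx":0,"ty":0,"tz":12,"ax":0,"ay":-0.03,"az":0},{"gripper":0,"tx":0,"ty":0,"tz":12,"ax":0,"ay":-0.03,"az":0},{"gripper":0,"tx":-20,"ty":0,"tz":0,"ax":0,"ay":-0.03,"az":0},{"gripper":0,"tx":-25,"ty":0,"tz":0,"ax":0,"ay":-0.03,"az":0},{"gripper":0,"tx":-28,"ty":0,"tz":0,"ax":0,"ay":0,"az":0},{"gripper":0,"tx":-28,"ty":0,"tz":0,"ax":0,"ay":0,"az":0},{"gripper":0,"tx":-18,"ty":0,"tz":0,"ax":0,"ay":0,"az":0},{"gripper":0,"tx":-10,"ty":0,"tz":0,"ax":0,"ay":0,"az":0},{"gripper":0,"tx":0,"ty":0,"tz":0,"ax":0,"ay":0,"az":0},{"gripper":0,"tx":0,"ty":0,"tz":0,"ax":0,"ay":0,"az":0}])

```text
clock: 7.25
tcp_pos: [0.4154, 0.2655, 0.0819]
orientation: [-1.252, -1.138, 1.137]
contact_force: [0.2, 1.1, -3.4]
grip_width: 0.0187
```

```bash
python3 - <<'E'
from h import *
plan([.4180,.2630,.0402],-.097); print(get_obs()["moment"])
im=np.mean([vision.grab_frame("top").astype(float) for _ in range(3)],0)[:,:,::-1]
f=10;x0,y0,w,h=275,165,60,55
c=np.clip(im[y0:y0+h,x0:x0+w]*1.3,0,255).astype(np.uint8)
c=cv2.resize(c,None,fx=f,fy=f,interpolation=2)
for i in range(0,w,4): cv2.putText(c,str(x0+i),(i*f,10),0,0.35,(0,0,255)); cv2.line(c,(i*f,12),(i*f,18),(0,0,255))
for i in range(0,h,4): cv2.putText(c,str(y0+i),(0,i*f+4),0,0.35,(0,0,255))
cv2.imwrite("pics/t3.png",c)
im=vision.grab_frame("side")[:,:,::-1]
c=cv2.resize(im[130:270,180:340],None,fx=4,fy=4,interpolation=2);cv2.imwrite("pics/s3.png",cv2.convertScaleAbs(c,alpha=1.5))
E
```

```text
t 7.25 dmm now-frame [-2.3 41.7 -2.9] turn [-0.      0.0005  0.0012] dmm final-frame [-2.2 41.7 -2.9] F [ 0.2  1.1 -3.4] w 0.0187 pos [0.4154 0.2655 0.0819]
[-0.0406135   0.03431382 -0.02504675]
```

View pics/t3.png

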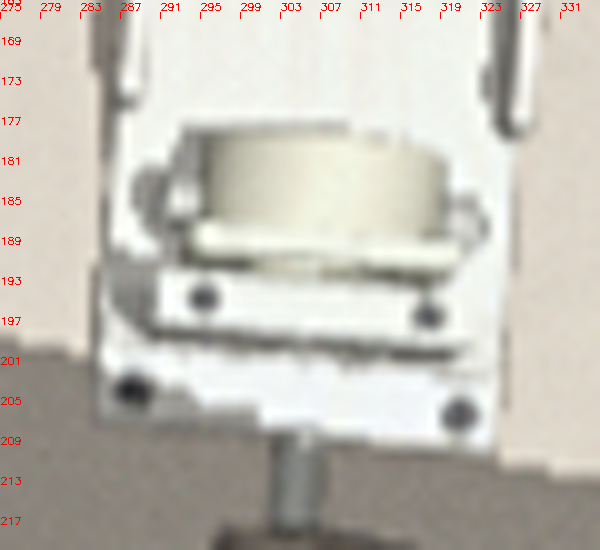

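View pics/s3.png

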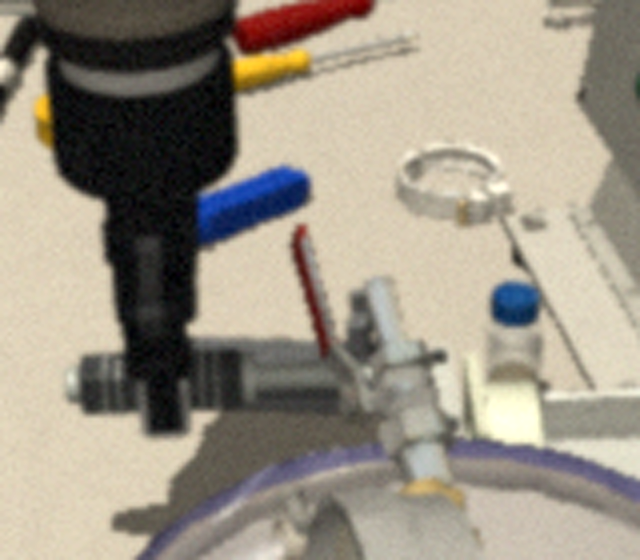

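```bash
python3 - <<'E'
from h import *
t=at("top",(304.2,207.8),.0867+.006);print(t, at("top",(304.2,207.8),.0867))
for a,b in((203,298,),(429,316)):pass
g=[at("top",(275+a/10-.45,165+b/10-.45),.077) for a,b in((203,298),(429,316))]
print(g,(g[0]+g[1])/2)
g=[at("top",(275+a/10-.45,165+b/10-.45),.014) for a,b in((132,390),(459,413))]
print((g[0]+g[1])/2)
# shaft centre lines
for v in(440,480,520):
    print(v,at("top",(275+297/10-.45,165+v/10-.45),.0867))
E
```

```text
[0.50621187 0.25811492 0.0927    ] [0.50659731 0.25765699 0.0867    ]
[array([0.53877386, 0.27768455, 0.077     ]), array([0.53350436, 0.22562094, 0.077     ])] [0.53613911 0.25165274 0.077     ]
[0.51884146 0.25214902 0.014     ]
440 [0.50487949 0.25758777 0.0867    ]
480 [0.49573672 0.2578275  0.0867    ]
520 [0.48660401 0.25806697 0.0867    ]
```

```bash
python3 - <<'E'
from h import *
plan([.4188,.2622,.0402],-.097)
E
```

```text
t 7.45 dmm now-frame [-3.1 41.7 -3.6] turn [0.     0.0006 0.001 ] dmm final-frame [-3.1 41.7 -3.6] F [ 0.3 -0.6 -1.9] w 0.0188 pos [0.4155 0.2656 0.0819]
```

Emit:
jog_arm(motion=[{"gripper":0,"tx":-3.1,"ty":10,"tz":-3.6,"ax":0,"ay":0,"az":0},{"gripper":0,"tx":0,"ty":12,"tz":0,"ax":0,"ay":0,"az":0},{"gripper":0,"tx":0,"ty":12,"tz":0,"ax":0,"ay":0,"az":0},{"gripper":0,"tx":0,"ty":8,"tz":0,"ax":0,"ay":0,"az":0},{"gripper":0,"tx":0,"ty":0,"tz":0,"ax":0,"ay":0,"az":0},{"gripper":0,"tx":0,"ty":0,"tz":0,"ax":0,"ay":0,"az":0}])

```text
clock: 8.05
tcp_pos: [0.4187, 0.261, 0.0395]
orientation: [-1.253, -1.137, 1.138]
contact_force: [-0.8, 0.9, -1.5]
grip_width: 0.0185
```

```bash
python3 - <<'E'
from h import *
plan([.4188,.2622,.0402],-.097)
im=np.mean([vision.grab_frame("top").astype(float) for _ in range(3)],0)[:,:,::-1]
np.save("t4.npy",im)
f=10;x0,y0,w,h=275,165,60,55
c=np.clip(im[y0:y0+h,x0:x0+w]*1.3,0,255).astype(np.uint8)
c=cv2.resize(c,None,fx=f,fy=f,interpolation=2)
cv2.imwrite("pics/t4.png",c)
im=vision.grab_frame("side")[:,:,::-1]
c=cv2.resize(im[150:270,180:300],None,fx=5,fy=5,interpolation=2);cv2.imwrite("pics/s4.png",cv2.convertScaleAbs(c,alpha=1.5))
g=np.load("t4.npy")[:,:,1]
for r in (206,208,210,212,214,216,218,220): print(r,g[r,296:314].astype(int))
E
```

```text
t 8.05 dmm now-frame [ 1.2 -0.7 -0. ] turn [-0.0007 -0.0004 -0.0002] dmm final-frame [ 1.2 -0.7 -0. ] F [-0.8  0.9 -1.5] w 0.0185 pos [0.4187 0.261  0.0395]
206 [116 119 124 120 127 162 164 160 162 162 162 162 161 159 167 191 193 191]
208 [ 98  97  97  96  95  95  97  81  93  99 100  95  92  99 101 110 113 113]
210 [104 106 106 101 104 103 101  77  94 109  96  90 102 101 103 102  97  97]
212 [101 103 101 105 104 102  90  79  97 107  97  87 103 105 105 106 107 100]
214 [102 102 100 106 106 102  86  85  98 107  93  86 103 102 105 102 105 103]
216 [103 103 103 103 104 103  80  91 102 104  91  86 104 104 102 104 105 104]
218 [66 65 72 80 74 66 56 55 47 46 61 66 68 65 65 72 78 80]
220 [52 58 67 72 82 87 93 94 97 96 96 88 87 86 87 88 80 61]
```

View pics/t4.png

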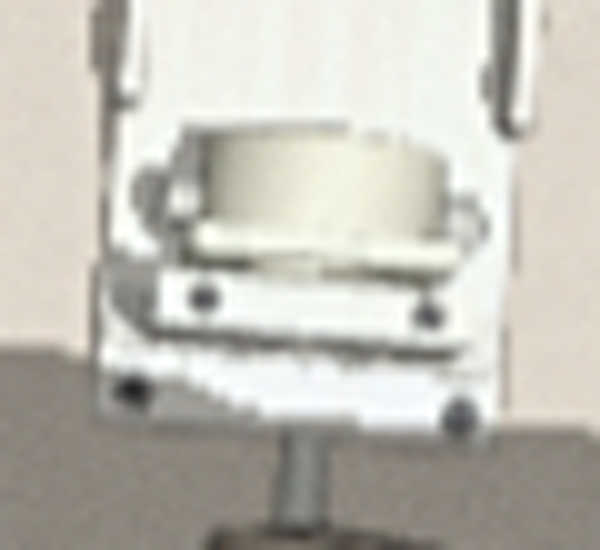

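View pics/s4.png

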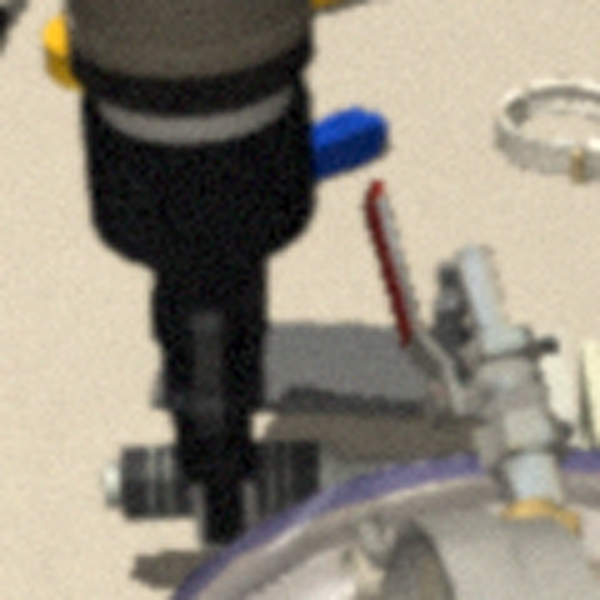

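```bash
python3 - <<'E'
from h import *
p=np.array([.4187,.261,.0443]);x=np.array([.9953,-.0968,0])
for d in (.055,.07,.08,.093): print(d,proj("top",p+x*d).round(2))
m=np.array([.5365-.0060,.2515+.0006,.045]); 
for r,c in((210,305.1),(212,304.9),(214,304.8),(216,304.6)): print(r,at("top",(c,r),.0443))
s=[at("top",q,.076) for q in((294.9,194.4),(317.45,196.1))];mid=(s[0]+s[1])/2;print(mid)
for d in (0,.02,.04,.06,.08): print((mid-x*d)[:2])
E
```

```text
0.055 [304.07 222.93]
0.07 [304.51 216.62]
0.08 [304.81 212.42]
0.093 [305.2  206.96]
210 [0.50404822 0.25242266 0.0443    ]
212 [0.49930896 0.25302213 0.0443    ]
214 [0.49456726 0.25338415 0.0443    ]
216 [0.48983328 0.25398302 0.0443    ]
[0.53622853 0.25151368 0.076     ]
[0.53622853 0.25151368]
[0.51632253 0.25344968]
[0.49641653 0.25538568]
[0.47651053 0.25732168]
[0.45660453 0.25925768]
```

Emit:
jog_arm(motion=[{"gripper":0,"tx":2.0,"ty":-0.7,"tz":-1,"ax":0,"ay":0,"az":0},{"gripper":0,"tx":0,"ty":0,"tz":-2,"ax":0,"ay":0,"az":0},{"gripper":0,"tx":0,"ty":0,"tz":-2,"ax":0,"ay":0,"az":0},{"gripper":0,"tx":0,"ty":0,"tz":-2,"ax":0,"ay":0,"az":0},{"gripper":0,"tx":0,"ty":0,"tz":-2,"ax":0,"ay":0,"az":0},{"gripper":0,"tx":0,"ty":0,"tz":-2,"ax":0,"ay":0,"az":0},{"gripper":0,"tx":0,"ty":0,"tz":-2,"ax":0,"ay":0,"az":0},{"gripper":0,"tx":0,"ty":0,"tz":0,"ax":0,"ay":0,"az":0}])

```text
clock: 9.05
tcp_pos: [0.4324, 0.2615, 0.0405]
orientation: [-1.254, -1.137, 1.136]
contact_force: [-0.2, 0.6, -1.7]
grip_width: 0.0185
```

```bash
python3 - <<'E'
from h import *
x=np.array([.9953,-.0968,0]);bore=np.array([.53623,.25151,.045])-x*.006
plan(bore-x*.093-[0,0,.0048],-.097)
im=np.mean([vision.grab_frame("top").astype(float) for _ in range(2)],0)[:,:,::-1]
f=10;x0,y0,w,h=275,165,60,55
c=np.clip(im[y0:y0+h,x0:x0+w]*1.3,0,255).astype(np.uint8)
c=cv2.resize(c,None,fx=f,fy=f,interpolation=2)
cv2.imwrite("pics/t5.png",c)
g=im[:,:,1]
for r in (202,204,206,208,210,212,214): print(r,g[r,296:314].astype(int))
E
```

```text
t 9.05 dmm now-frame [ 0.1  0.3 -5.3] turn [ 0.0001 -0.0012  0.    ] dmm final-frame [ 0.1  0.3 -5.3] F [-0.2  0.6 -1.7] w 0.0185 pos [0.4324 0.2615 0.0405]
202 [123 119 125 122 118 123 111  96 101 108 127 155 159 126 133 137 144 148]
204 [123 119 121 123 121 122 101  81  96 106  94  92 116 118 121 121 119 118]
206 [121 119 122 121 125 123  96  83 102 106  94  92 117 123 122 123 122 120]
208 [ 93  99  98  95  99  96  80  87 105 105  92  86 104 103 106 110 114 114]
210 [59 64 65 71 72 65 69 75 66 56 56 56 62 74 71 76 71 68]
212 [ 46  62  70  74  84  82  89  94  98 101  95  95  97  90  91  89  88  80]
214 [ 53  68  74  76  84  87  93  95 101  99  95 100  99  99  99 100  94  99]
```

View pics/t5.png

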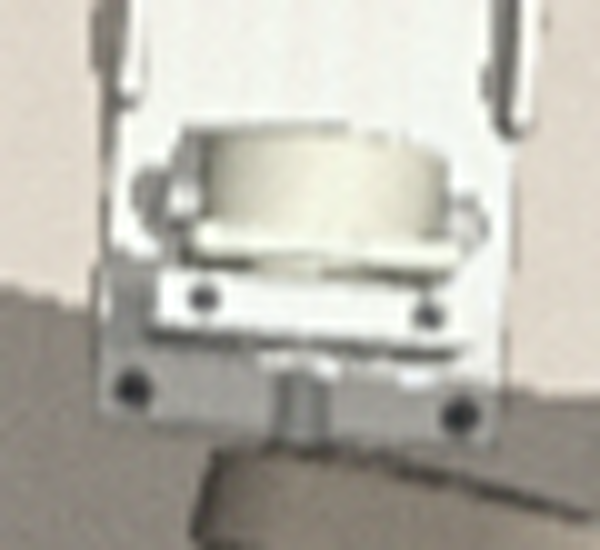

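Emit:
jog_arm(motion=[{"gripper":0,"tx":0,"ty":0.3,"tz":-1.5,"ax":0,"ay":0,"az":0},{"gripper":0,"tx":0,"ty":0,"tz":-1.5,"ax":0,"ay":0,"az":0},{"gripper":0,"tx":0,"ty":0,"tz":-1.5,"ax":0,"ay":0,"az":0},{"gripper":0,"tx":0,"ty":0,"tz":-1.5,"ax":0,"ay":0,"az":0},{"gripper":0,"tx":0,"ty":0,"tz":0,"ax":0,"ay":0,"az":0}])

```text
clock: 9.65
tcp_pos: [0.4383, 0.261, 0.0402]
orientation: [-1.254, -1.137, 1.137]
contact_force: [-0.1, 0.4, -2.1]
grip_width: 0.0185
```

Emit:
jog_arm(motion=[{"gripper":0,"tx":0,"ty":0,"tz":-1.0,"ax":0,"ay":0,"az":0},{"gripper":0,"tx":0,"ty":0,"tz":-1.0,"ax":0,"ay":0,"az":0},{"gripper":0,"tx":0,"ty":0,"tz":0,"ax":0,"ay":0,"az":0}])

```text
clock: 9.95
tcp_pos: [0.4402, 0.2608, 0.0402]
orientation: [-1.254, -1.137, 1.137]
contact_force: [0.3, 0.1, -2.9]
grip_width: 0.0183
```

Emit:
jog_arm(motion=[{"gripper":0,"tx":0,"ty":0,"tz":-1.2,"ax":0,"ay":0,"az":0},{"gripper":0,"tx":0,"ty":0,"tz":-1.2,"ax":0,"ay":0,"az":0},{"gripper":0,"tx":0,"ty":0,"tz":-1.2,"ax":0,"ay":0,"az":0},{"gripper":0,"tx":0,"ty":0,"tz":0,"ax":0,"ay":0,"az":0}])

```text
clock: 10.35
tcp_pos: [0.4439, 0.2605, 0.0402]
orientation: [-1.254, -1.137, 1.136]
contact_force: [-0.8, 0.3, -2.1]
grip_width: 0.0191
```

```bash
python3 - <<'E'
from h import *
x=np.array([.9953,-.0968,0]);bore=np.array([.53623,.25151,.045])-x*.006
plan(bore-x*.093-[0,0,.0048],-.097)
print(get_obs()["moment"].round(3))
E
```

```text
t 10.35 dmm now-frame [0.  0.  6.2] turn [ 0.0002 -0.0011  0.0001] dmm final-frame [0.  0.  6.2] F [-0.8  0.3 -2.1] w 0.0191 pos [0.4439 0.2605 0.0402]
[0.03  0.019 0.   ]
```

Emit:
jog_arm(motion=[{"gripper":0,"tx":0,"ty":0,"tz":-1.5,"ax":0,"ay":0,"az":0},{"gripper":0,"tx":0,"ty":0,"tz":-1.5,"ax":0,"ay":0,"az":0},{"gripper":0,"tx":0,"ty":0,"tz":-1.5,"ax":0,"ay":0,"az":0},{"gripper":0,"tx":0,"ty":0,"tz":-1.5,"ax":0,"ay":0,"az":0},{"gripper":0,"tx":0,"ty":0,"tz":-1.5,"ax":0,"ay":0,"az":0},{"gripper":0,"tx":0,"ty":0,"tz":-1.5,"ax":0,"ay":0,"az":0},{"gripper":0,"tx":0,"ty":0,"tz":-1.5,"ax":0,"ay":0,"az":0},{"gripper":0,"tx":0,"ty":0,"tz":-1.5,"ax":0,"ay":0,"az":0}])

```text
clock: 11.15
tcp_pos: [0.4557, 0.2593, 0.0402]
orientation: [-1.254, -1.137, 1.137]
contact_force: [0.5, 0.1, -1.9]
grip_width: 0.0187
```

Emit:
jog_arm(motion=[{"gripper":0,"tx":0,"ty":0,"tz":-1,"ax":0,"ay":0,"az":0},{"gripper":0,"tx":0,"ty":0,"tz":-1,"ax":0,"ay":0,"az":0},{"gripper":0,"tx":0,"ty":0,"tz":-1,"ax":0,"ay":0,"az":0},{"gripper":0,"tx":0,"ty":0,"tz":-1,"ax":0,"ay":0,"az":0},{"gripper":0,"tx":0,"ty":0,"tz":-1,"ax":0,"ay":0,"az":0}])

```text
clock: 11.65
tcp_pos: [0.4606, 0.2588, 0.0402]
orientation: [-1.254, -1.137, 1.137]
contact_force: [0.4, -0.9, -2.9]
grip_width: 0.0185
```

Emit:
jog_arm(motion=[{"gripper":0,"tx":0,"ty":0,"tz":-1,"ax":0,"ay":0,"az":0},{"gripper":0,"tx":0,"ty":0,"tz":-1,"ax":0,"ay":0,"az":0},{"gripper":0,"tx":0,"ty":0,"tz":-1,"ax":0,"ay":0,"az":0},{"gripper":0,"tx":0,"ty":0,"tz":0,"ax":0,"ay":0,"az":0}])

```text
clock: 12.05
tcp_pos: [0.4629, 0.2586, 0.0401]
orientation: [-1.253, -1.136, 1.138]
contact_force: [-2.8, -0.3, -1.1]
grip_width: 0.0186
```

Emit:
jog_arm(motion=[{"gripper":0,"tx":0,"ty":0,"tz":-1,"ax":0,"ay":0,"az":0},{"gripper":0,"tx":0,"ty":0,"tz":-1,"ax":0,"ay":0,"az":0},{"gripper":0,"tx":0,"ty":0,"tz":-1,"ax":0,"ay":0,"az":0}])

```text
clock: 12.35
tcp_pos: [0.4638, 0.2585, 0.0397]
orientation: [-1.251, -1.135, 1.141]
contact_force: [-9.7, 0.3, 0.5]
grip_width: 0.0185
```

Emit:
jog_arm(motion=[{"gripper":0,"tx":0,"ty":0,"tz":-1,"ax":0,"ay":0,"az":0},{"gripper":0,"tx":0,"ty":0,"tz":-1,"ax":0,"ay":0,"az":0},{"gripper":0,"tx":0,"ty":0,"tz":-1,"ax":0,"ay":0,"az":0},{"gripper":0,"tx":0,"ty":0,"tz":0,"ax":0,"ay":0,"az":0}])

```text
clock: 12.75
tcp_pos: [0.4666, 0.2581, 0.0395]
orientation: [-1.251, -1.135, 1.141]
contact_force: [-8.5, 0.8, -0.8]
grip_width: 0.0187
```

```bash
python3 - <<'E'
from h import *
x=np.array([.9953,-.0968,0]);bore=np.array([.53623,.25151,.045])-x*.006
plan(bore-x*.093-[0,0,.0048],-.097)
print(get_obs()["moment"].round(3))
E
```

```text
t 12.75 dmm now-frame [ 0.2 -0.5 29.1] turn [-0.0041  0.0008 -0.0013] dmm final-frame [ 0.2 -0.7 29.1] F [-8.5  0.8 -0.8] w 0.0187 pos [0.4666 0.2581 0.0395]
[ 0.166  1.673 -0.037]
```

Emit:
jog_arm(motion=[{"gripper":0,"tx":0,"ty":0,"tz":-1.3,"ax":0,"ay":0,"az":0},{"gripper":0,"tx":0,"ty":0,"tz":-1.3,"ax":0,"ay":0,"az":0},{"gripper":0,"tx":0,"ty":0,"tz":-1.3,"ax":0,"ay":0,"az":0},{"gripper":0,"tx":0,"ty":0,"tz":-1.3,"ax":0,"ay":0,"az":0},{"gripper":0,"tx":0,"ty":0,"tz":-1.3,"ax":0,"ay":0,"az":0},{"gripper":0,"tx":0,"ty":0,"tz":-1.3,"ax":0,"ay":0,"az":0}])

```text
clock: 13.35
tcp_pos: [0.4742, 0.2574, 0.0395]
orientation: [-1.251, -1.134, 1.141]
contact_force: [-8.6, 1.2, -1.7]
grip_width: 0.0187
```

Emit:
jog_arm(motion=[{"gripper":0,"tx":0,"ty":0,"tz":-1.2,"ax":0,"ay":0,"az":0},{"gripper":0,"tx":0,"ty":0,"tz":-1.2,"ax":0,"ay":0,"az":0},{"gripper":0,"tx":0,"ty":0,"tz":-1.2,"ax":0,"ay":0,"az":0},{"gripper":0,"tx":0,"ty":0,"tz":-1.2,"ax":0,"ay":0,"az":0},{"gripper":0,"tx":0,"ty":0,"tz":-1.2,"ax":0,"ay":0,"az":0}])

```text
clock: 13.85
tcp_pos: [0.4839, 0.2564, 0.0403]
orientation: [-1.255, -1.137, 1.136]
contact_force: [0.1, -0.2, -1.3]
grip_width: 0.0185
```

Emit:
jog_arm(motion=[{"gripper":0,"tx":0,"ty":0,"tz":-1,"ax":0,"ay":0,"az":0},{"gripper":0,"tx":0,"ty":0,"tz":-1,"ax":0,"ay":0,"az":0},{"gripper":0,"tx":0,"ty":0,"tz":-1,"ax":0,"ay":0,"az":0}])

```text
clock: 14.15
tcp_pos: [0.4864, 0.2563, 0.0402]
orientation: [-1.254, -1.137, 1.137]
contact_force: [-0.3, 0.6, -1.8]
grip_width: 0.0187
```

Emit:
jog_arm(motion=[{"gripper":0,"tx":0,"ty":0,"tz":-1,"ax":0,"ay":0,"az":0},{"gripper":0,"tx":0,"ty":0,"tz":-1,"ax":0,"ay":0,"az":0}])

```text
clock: 14.35
tcp_pos: [0.4883, 0.2561, 0.0402]
orientation: [-1.254, -1.137, 1.137]
contact_force: [0.7, 0.7, -2.3]
grip_width: 0.0186
```

Emit:
jog_arm(motion=[{"gripper":0,"tx":0,"ty":0,"tz":-1,"ax":0,"ay":0,"az":0},{"gripper":0,"tx":0,"ty":0,"tz":-1,"ax":0,"ay":0,"az":0}])

```text
clock: 14.55
tcp_pos: [0.4903, 0.2559, 0.0402]
orientation: [-1.254, -1.137, 1.137]
contact_force: [-0.9, -0.7, -1.8]
grip_width: 0.0187
```

Emit:
jog_arm(motion=[{"gripper":0,"tx":0,"ty":0,"tz":-1,"ax":0,"ay":0,"az":0},{"gripper":0,"tx":0,"ty":0,"tz":-0.5,"ax":0,"ay":0,"az":0}])

```text
clock: 14.75
tcp_pos: [0.491, 0.2558, 0.0401]
orientation: [-1.253, -1.136, 1.138]
contact_force: [-3.3, 0.5, -1.3]
grip_width: 0.0186
```

Emit:
jog_arm(motion=[{"gripper":0,"tx":0,"ty":0,"tz":-1,"ax":0,"ay":0,"az":0}])

```text
clock: 14.85
tcp_pos: [0.4911, 0.2558, 0.0399]
orientation: [-1.252, -1.136, 1.139]
contact_force: [-6.5, 0.3, 0.1]
grip_width: 0.0184
```

Emit:
jog_arm(motion=[{"gripper":0,"tx":0,"ty":0,"tz":-1,"ax":0,"ay":0,"az":0}])

```text
clock: 14.95
tcp_pos: [0.4912, 0.2558, 0.0398]
orientation: [-1.251, -1.135, 1.14]
contact_force: [-9.0, 0.3, 0.2]
grip_width: 0.0185
```

Emit:
jog_arm(motion=[{"gripper":0,"tx":0,"ty":0,"tz":-1,"ax":0,"ay":0,"az":0},{"gripper":0,"tx":0,"ty":0,"tz":-1,"ax":0,"ay":0,"az":0}])

```text
clock: 15.15
tcp_pos: [0.4912, 0.2558, 0.0394]
orientation: [-1.249, -1.133, 1.143]
contact_force: [-13.1, 1.7, 2.2]
grip_width: 0.0189
```

Emit:
jog_arm(motion=[{"gripper":0,"tx":0,"ty":0,"tz":-0.5,"ax":0,"ay":0,"az":0},{"gripper":0,"tx":0,"ty":0,"tz":0,"ax":0,"ay":0,"az":0}])

```text
clock: 15.35
tcp_pos: [0.4912, 0.2558, 0.0393]
orientation: [-1.249, -1.133, 1.144]
contact_force: [-11.4, 0.7, 1.5]
grip_width: 0.0185
```

```bash
python3 - <<'E'
from h import *
plan([.4539,.3879,.0372],-.218)
im=vision.grab_frame("top")[:,:,::-1]
c=cv2.resize(im[140:220,275:335],None,fx=7,fy=7,interpolation=2);cv2.imwrite("pics/t6.png",cv2.convertScaleAbs(c,alpha=1.3))
E
```

```text
t 15.35 dmm now-frame [128.    2.1  49.7] turn [-0.0068  0.123  -0.0027] dmm final-frame [120.9   2.1  65. ] F [-11.4   0.7   1.5] w 0.0185 pos [0.4912 0.2558 0.0393]
```

View pics/t6.png

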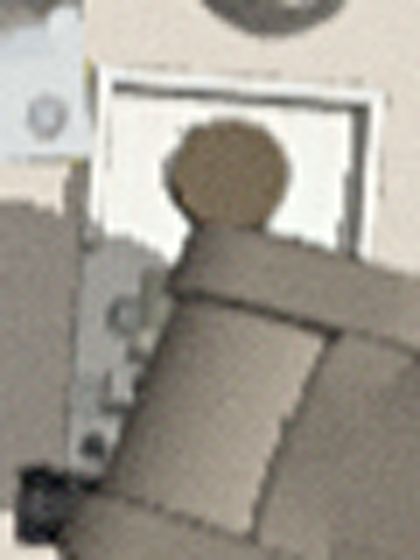

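Emit:
jog_arm(motion=[{"gripper":0,"tx":0,"ty":0,"tz":3,"ax":0,"ay":0,"az":0},{"gripper":0,"tx":0,"ty":0,"tz":5,"ax":0,"ay":0,"az":0},{"gripper":0,"tx":0,"ty":0,"tz":7,"ax":0,"ay":0,"az":0},{"gripper":0,"tx":0,"ty":0,"tz":7,"ax":0,"ay":0,"az":0},{"gripper":0,"tx":0,"ty":0,"tz":7,"ax":0,"ay":0,"az":0},{"gripper":0,"tx":0,"ty":0,"tz":7,"ax":0,"ay":0,"az":0},{"gripper":0,"tx":0,"ty":0,"tz":7,"ax":0,"ay":0,"az":0},{"gripper":0,"tx":0,"ty":0,"tz":7,"ax":0,"ay":0,"az":0},{"gripper":0,"tx":0,"ty":0,"tz":7,"ax":0,"ay":0,"az":0},{"gripper":0,"tx":0,"ty":0,"tz":7,"ax":0,"ay":0,"az":0},{"gripper":0,"tx":0,"ty":0,"tz":7,"ax":0,"ay":0,"az":0},{"gripper":0,"tx":0,"ty":0,"tz":7,"ax":0,"ay":0,"az":0}])

```text
clock: 16.6
tcp_pos: [0.418, 0.263, 0.0402]
orientation: [-1.254, -1.137, 1.137]
contact_force: [-0.4, 0.3, -2.4]
grip_width: 0.0188
```

Emit:
jog_arm(motion=[{"gripper":0,"tx":0,"ty":-15,"tz":3,"ax":0,"ay":0,"az":0},{"gripper":0,"tx":0,"ty":-15,"tz":0,"ax":0,"ay":0,"az":0},{"gripper":0,"tx":0,"ty":-12,"tz":0,"ax":0,"ay":0,"az":0},{"gripper":0,"tx":0,"ty":0,"tz":0,"ax":0,"ay":0,"az":0}])

```text
clock: 17.0
tcp_pos: [0.4172, 0.2642, 0.0846]
orientation: [-1.255, -1.14, 1.133]
contact_force: [1.2, 0.0, -2.9]
grip_width: 0.0186
```

```bash
python3 - <<'E'
from h import *
plan([.4539,.3879,.0842],-.218)
im=vision.grab_frame("top")[:,:,::-1]
c=cv2.resize(im[140:220,275:335],None,fx=7,fy=7,interpolation=2);cv2.imwrite("pics/t7.png",cv2.convertScaleAbs(c,alpha=1.3))
im=vision.grab_frame("side")[:,:,::-1]
c=cv2.resize(im[130:270,180:340],None,fx=4,fy=4,interpolation=2);cv2.imwrite("pics/s7.png",cv2.convertScaleAbs(c,alpha=1.5))
E
```

```text
t 17.0 dmm now-frame [126.7   0.8 -24.3] turn [0.0036 0.1193 0.0028] dmm final-frame [128.7   0.4  -9. ] F [ 1.2  0.  -2.9] w 0.0186 pos [0.4172 0.2642 0.0846]
```

View pics/t7.png

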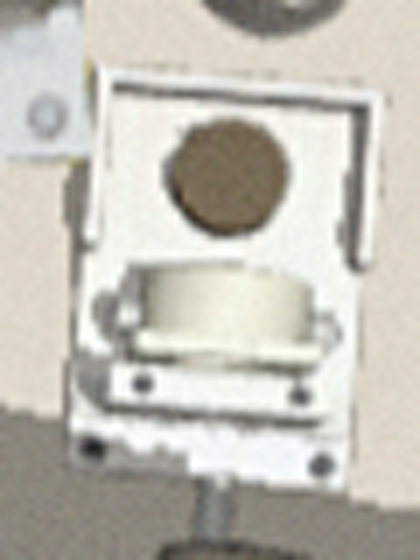

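View pics/s7.png

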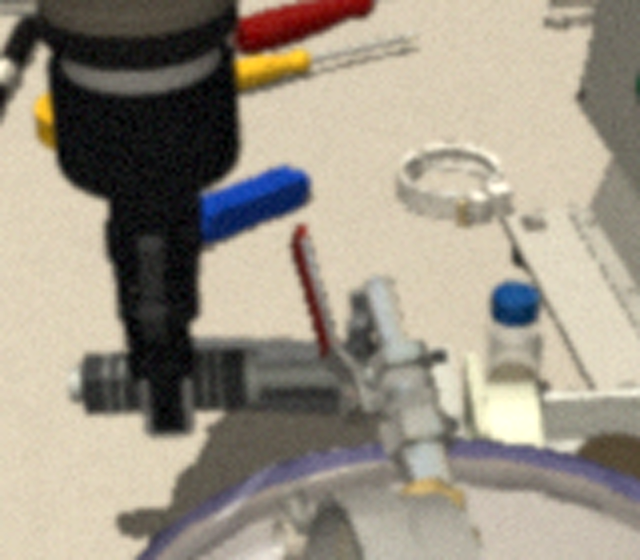

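Emit:
jog_arm(motion=[{"gripper":0,"tx":15,"ty":0,"tz":0,"ax":0,"ay":0,"az":0},{"gripper":0,"tx":25,"ty":0,"tz":0,"ax":0,"ay":0,"az":0},{"gripper":0,"tx":28,"ty":0,"tz":0,"ax":0,"ay":0,"az":0},{"gripper":0,"tx":28,"ty":0,"tz":-4.3,"ax":0,"ay":0,"az":0},{"gripper":0,"tx":20,"ty":0,"tz":-10,"ax":0,"ay":0,"az":0},{"gripper":0,"tx":10.7,"ty":0,"tz":-10,"ax":0,"ay":0.03,"az":0},{"gripper":0,"tx":0,"ty":0,"tz":0,"ax":0,"ay":0.03,"az":0},{"gripper":0,"tx":0,"ty":0,"tz":0,"ax":0,"ay":0.03,"az":0},{"gripper":0,"tx":0,"ty":0,"tz":0,"ax":0,"ay":0.029,"az":0},{"gripper":0,"tx":0,"ty":0,"tz":0,"ax":0,"ay":0,"az":0},{"gripper":0,"tx":0,"ty":0,"tz":0,"ax":0,"ay":0,"az":0}])

```text
clock: 18.2
tcp_pos: [0.4519, 0.3865, 0.0822]
orientation: [-1.304, -1.048, 1.048]
contact_force: [-0.8, 0.3, -2.4]
grip_width: 0.0186
```

```bash
python3 - <<'E'
from h import *
plan([.4539,.3879,.0372],-.218)
E
```

```text
t 18.2 dmm now-frame [ 1.8 45.  -1.6] turn [ 0.0002  0.0014 -0.0004] dmm final-frame [ 1.8 45.  -1.6] F [-0.8  0.3 -2.4] w 0.0186 pos [0.4519 0.3865 0.0822]
```

Emit:
jog_arm(motion=[{"gripper":0,"tx":1.8,"ty":4,"tz":-1.6,"ax":0,"ay":0,"az":0},{"gripper":0,"tx":0,"ty":8,"tz":0,"ax":0,"ay":0,"az":0},{"gripper":0,"tx":0,"ty":8,"tz":0,"ax":0,"ay":0,"az":0},{"gripper":0,"tx":0,"ty":0,"tz":0,"ax":0,"ay":0,"az":0},{"gripper":0,"tx":0,"ty":0,"tz":0,"ax":0,"ay":0,"az":0}])

```text
clock: 18.7
tcp_pos: [0.4538, 0.3882, 0.0617]
orientation: [-1.304, -1.047, 1.049]
contact_force: [-0.5, -0.4, -1.5]
grip_width: 0.0187
```

```bash
python3 - <<'E'
from h import *
plan([.4539,.3879,.0372],-.218)
E
```

```text
t 18.7 dmm now-frame [-0.2 24.5 -0.2] turn [-0.0007  0.0014 -0.0007] dmm final-frame [-0.2 24.5 -0.2] F [-0.5 -0.4 -1.5] w 0.0187 pos [0.4538 0.3882 0.0617]
```

Emit:
jog_arm(motion=[{"gripper":0,"tx":0,"ty":6,"tz":0,"ax":0,"ay":0,"az":0},{"gripper":0,"tx":0,"ty":6,"tz":0,"ax":0,"ay":0,"az":0},{"gripper":0,"tx":0,"ty":5,"tz":0,"ax":0,"ay":0,"az":0},{"gripper":0,"tx":0,"ty":4,"tz":0,"ax":0,"ay":0,"az":0},{"gripper":0,"tx":0,"ty":2,"tz":0,"ax":0,"ay":0,"az":0},{"gripper":0,"tx":0,"ty":0,"tz":0,"ax":0,"ay":0,"az":0}])

```text
clock: 19.3
tcp_pos: [0.4539, 0.3882, 0.0388]
orientation: [-1.304, -1.048, 1.049]
contact_force: [-0.1, -0.0, -1.1]
grip_width: 0.0182
```

Emit:
jog_arm(motion=[{"gripper":0,"tx":0,"ty":1,"tz":0,"ax":0,"ay":0,"az":0},{"gripper":0,"tx":0,"ty":0,"tz":0,"ax":0,"ay":0,"az":0}])

```text
clock: 19.5
tcp_pos: [0.4542, 0.3884, 0.0383]
orientation: [-1.304, -1.048, 1.048]
contact_force: [0.6, -0.7, -2.5]
grip_width: 0.0187
```

Emit:
jog_arm(motion=[{"gripper":0,"tx":0,"ty":1,"tz":0,"ax":0,"ay":0,"az":0},{"gripper":0,"tx":0,"ty":0,"tz":0,"ax":0,"ay":0,"az":0}])

```text
clock: 19.7
tcp_pos: [0.4542, 0.3885, 0.0373]
orientation: [-1.304, -1.048, 1.048]
contact_force: [0.0, 0.3, -2.6]
grip_width: 0.0182
```

Emit:
jog_arm(motion=[{"gripper":0,"tx":0,"ty":0.6,"tz":0,"ax":0,"ay":0,"az":0},{"gripper":0,"tx":0,"ty":0,"tz":0,"ax":0,"ay":0,"az":0}])

```text
clock: 19.9
tcp_pos: [0.4542, 0.3885, 0.0372]
orientation: [-1.304, -1.048, 1.048]
contact_force: [-1.1, -1.4, 3.7]
grip_width: 0.0187
```

Emit:
jog_arm(motion=[{"gripper":24,"tx":0,"ty":0,"tz":0,"ax":0,"ay":0,"az":0},{"gripper":30,"tx":0,"ty":0,"tz":0,"ax":0,"ay":0,"az":0},{"gripper":50,"tx":0,"ty":0,"tz":0,"ax":0,"ay":0,"az":0},{"gripper":70,"tx":0,"ty":0,"tz":0,"ax":0,"ay":0,"az":0},{"gripper":85,"tx":0,"ty":0,"tz":0,"ax":0,"ay":0,"az":0},{"gripper":85,"tx":0,"ty":0,"tz":0,"ax":0,"ay":0,"az":0},{"gripper":85,"tx":0,"ty":0,"tz":0,"ax":0,"ay":0,"az":0}])

```text
clock: 20.6
tcp_pos: [0.4541, 0.3884, 0.0366]
orientation: [-1.304, -1.048, 1.048]
contact_force: [0.0, -0.3, 0.3]
grip_width: 0.0851
```

Emit:
jog_arm(motion=[{"gripper":85,"tx":0,"ty":-10,"tz":0,"ax":0,"ay":0,"az":0},{"gripper":85,"tx":0,"ty":-20,"tz":0,"ax":0,"ay":0,"az":0},{"gripper":85,"tx":0,"ty":-30,"tz":0,"ax":0,"ay":0,"az":0},{"gripper":85,"tx":0,"ty":-40,"tz":0,"ax":0,"ay":0,"az":0},{"gripper":85,"tx":0,"ty":-40,"tz":0,"ax":0,"ay":0,"az":0},{"gripper":85,"tx":-40,"ty":-20,"tz":0,"ax":0,"ay":0,"az":0},{"gripper":85,"tx":-45,"ty":0,"tz":0,"ax":0,"ay":0,"az":0},{"gripper":85,"tx":-45,"ty":0,"tz":0,"ax":0,"ay":0,"az":0},{"gripper":85,"tx":-45,"ty":0,"tz":0,"ax":0,"ay":0,"az":0},{"gripper":85,"tx":0,"ty":0,"tz":0,"ax":0,"ay":0,"az":0},{"gripper":85,"tx":0,"ty":0,"tz":0,"ax":0,"ay":0,"az":0},{"gripper":85,"tx":0,"ty":0,"tz":0,"ax":0,"ay":0,"az":0}])

```text
clock: 21.8
tcp_pos: [0.4168, 0.2189, 0.1974]
orientation: [-1.303, -1.05, 1.047]
contact_force: [0.4, 0.2, 0.1]
grip_width: 0.0848
```

```bash
python3 - <<'E'
from h import *
plan([.4539,.3879,.0372],-.218)
im=vision.grab_frame("top")[:,:,::-1]
cv2.imwrite("pics/t8.png",im)
c=cv2.resize(im[140:265,225:345],None,fx=4.8,fy=4.8,interpolation=2);cv2.imwrite("pics/t8z.png",cv2.convertScaleAbs(c,alpha=1.2))
im=vision.grab_frame("side")[:,:,::-1]
c=cv2.resize(im[130:350,180:420],None,fx=2.7,fy=2.7,interpolation=2);cv2.imwrite("pics/s8.png",cv2.convertScaleAbs(c,alpha=1.5))
E
```

```text
t 21.8 dmm now-frame [172.8 160.5   0. ] turn [0.001  0.0023 0.0016] dmm final-frame [173.  160.2   0.3] F [0.4 0.2 0.1] w 0.0848 pos [0.4168 0.2189 0.1974]
```

View pics/t8z.png

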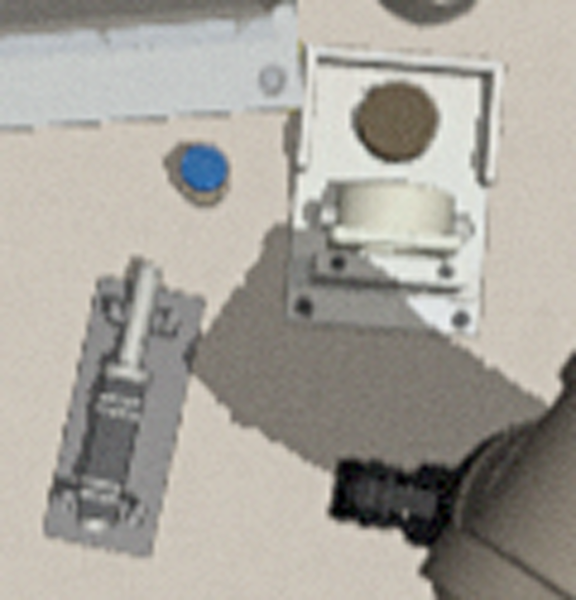

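View pics/s8.png

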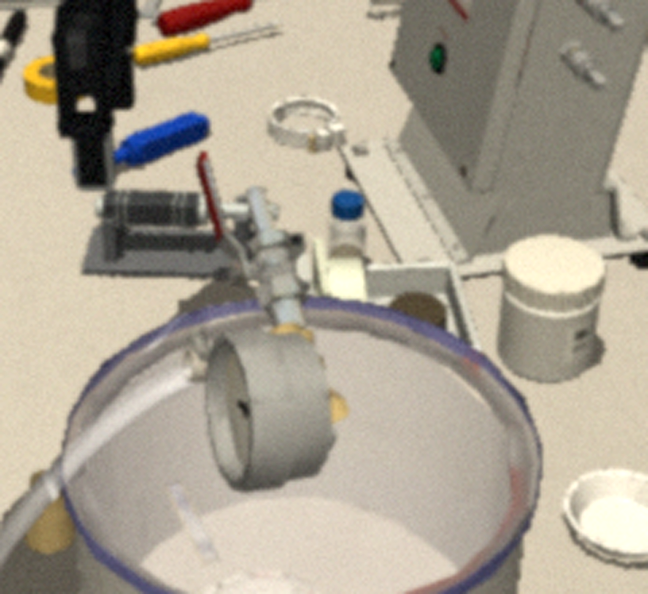

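```bash
python3 -c "
from bench import ticket,get_obs
print(ticket.hand_in(), get_obs()['clock'])"
```

```text
the job is handed in; nothing more can be done
the job is handed in; nothing more can be done
```

I pushed the rod through the guide plate's bore, drove the puck out into the catch, laid the rod back on its rest and handed the job in at about 22 s of the 58 s. The hand-in reported no verdict.

- **Finding the bore:** From the top camera I took the plate to be shifted about 1.5 mm to the left. The rod went in first time without touching the plate, so I did not have to feel for it.
- **Pushing the puck:** It resisted with about 9–10 N and came free at roughly 45 mm of travel.
- **Collar against the plate:** The rod stopped hard, bearing with 11–13 N. That is about 1.6 mm deeper than my camera estimate of the plate face. I put this down to camera error or a slight slip of the rod in the fingers, and did not settle which.
- **Highest force:** The highest reading between moves was about 13 N, well under the 45 N limit.

In the last pictures:
- The puck lies flat in the catch.
- The rod lies in both notches within about 2 mm of where it was.
- The vial, jar and weight showed no visible movement.
- The arm is clear of everything, with its force reading near zero.

No check failed.

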